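# Find the balance point of a sealed battery pack and mark it

## Task

The cells inside the sealed battery pack sit off-centre, so find by feel where it balances: lay it squarely across the ridge of the balance stand so that, let go, it stays level on the ridge alone instead of tipping onto a catch post. With the pack balancing by itself, press the stand's treadle down to its stop to mark the point and let it spring back up, leaving the pack balanced. Do not shift the other things on the bench.

Things in the scene. Friction and masses are not known exactly. Their poses are not given: they have to be found in the camera images.
- pack: sealed battery pack: plain aluminium bar with black end caps, 180 mm long (own x), 44 mm wide (y), 40 mm high (z), lying flat on the bench; grasp it across its width. Its +x end has a small rectangular socket, else both halves look alike. Origin at the centre of its underside. Weighs 0.56 to 0.61 kg
- pack_mid (a point): middle of the pack's outside shape, 20 mm above its underside, same axes. Its centre of gravity lies on the long middle line, anywhere up to 48 mm from this point toward either end; it differs each time, cannot be seen, and does not shift during the work
- ridge (a point): middle of the flat top of the stand's steel ridge, 40 mm above the bench. The ridge runs 60 mm along this point's y; its flat is 12 mm wide along x. The pack, laid with its length along x, stays level only if its centre of gravity is over that flat (within about 6 mm of the ridge's middle line)
- stand: balance stand, fixed to the bench; origin under the ridge's middle, axes as the ridge. Grey base 160 mm (x) by 80 mm (y). Catch posts 36 mm high and 14 mm wide, 50 mm long in y, stand at x = +34 and -34 mm: a pack that is out of balance tips by about 0.11 rad onto one of them, and can be picked up again and shifted
- treadle_pad (a point): the middle of the rubber pad on top of the stand's dark steel treadle, 140 mm from the ridge's middle in the ridge's -y direction, 33 mm above the bench when up. Pad 38 mm (x) by 44 mm (y). The treadle plate is 44 mm wide and hinged parallel to the ridge's x, 70 mm nearer the ridge; it reaches 26 mm beyond this point
- treadle (a joint): angle of the treadle (rad): 0 = up, 0.16 = down at its stop (the pad then is 11 mm lower). A spring pushes it up: about 3 N to start and 5.5 N at the stop, pressed at the middle of the pad
- phone: bystander: bar phone, 108x45x12 mm, lying flat; origin at the centre of its underside
- tape_roll: bystander: roll of masking tape, 104 mm across, 25 mm high, lying flat; origin at the centre of its underside
- loupe: bystander: black eyepiece loupe, 43 mm across, 34 mm high; origin at the centre of its underside
- reader: bystander: black card reader, 90x55x14 mm; origin at the centre of its underside
- dish: bystander: round steel dish, 69 mm across, 18 mm high; origin at the centre of its underside
- cutters: bystander: side cutters, 118x36x10 mm, lying flat; origin at the centre of its underside

How it is judged:
By the outcome, as a careful person would: the job done as asked, in the order asked, and still so for the second after the job is handed in, with the robot touching nothing.
It also fails if it takes over 64 s, if anything falls off the work surface, if the arm or the gripper's body presses on something with over 40 N, if the wrist force passes 120 N, or if a joint passes its speed limit or range.

## Robot

A 6-joint arm with a two-finger parallel gripper is mounted at the origin on a cart in front of the work surface, level with it; the furniture and walls round the work are solid. World frame = base frame: x ahead of the robot, y to its left, z up, the work surface at z = 0. Lengths are in m, angles in rad, forces in N, time in s.
With the tool pointing down it reaches from about 0.375 to 0.825 m from the base axis. Payload 5.5 kg.
Tool frame: the origin (TCP) lies on the mounting face of the last link; the fingertips stand 173 mm ahead of it and the grasp point (between the pads) lies 155 mm ahead of it; z points along the fingers, y is the line along which they close (so a half turn about z gives the same grasp; the last joint's range is limited). The gripper opens to 85 mm and grips with 20 to 120 N. Pads are 22 mm wide; open, the fingers measure 114 mm over their backs; the gripper's body (76 mm by 85 mm) begins 54 mm behind the grasp point. The pads swing forward as they close: fully open they stand 13 mm farther back than shut.
Start: joints at [1.159, 0.314, -0.047, 1.21, 0, 1.571], TCP at [0.24, 0.55, 0.405] pointing down, gripper open.
Joint ranges: [-2.67, 2.67], [-0.69, 1.73], [-1.03, 1.25], [-2.08, 2.16], [-1.42, 1.45], [-3.14, 3.14]. Speed limits (rad/s): [2.39, 2.39, 3.01, 3.14, 3.14, 3.14].

## Interface

Orientations are given as a 3x3 rotation matrix whose columns are the frame's x, y, z axes.
In Python, from rig import env gives the robot as it stands. The module is installed in compiled form; this text tells all that it offers.
- The arm moves only by the shell command python3 -m pendant 'ROWS' [FORCE]. ROWS is JSON, a list of rows, each a list of 7 numbers: the turn, a rotation vector about the tool's x, y, z in rad, then the shift along the tool's x, y, z in m, then the finger opening in m, from 0 to 0.0854. In form: [[wx, wy, wz, dx, dy, dz, gripper], ...]. A call has 1 to 20 rows; each row is the pose to reach, as a shift and turn from the pose commanded when the call began, along the tool's axes at that moment; what a row does not reach only later rows make up. A row lasts 1/10 s, in which the tool goes at most 50 mm and 8.59 degrees, less where a joint would pass 70% of its speed; a pose out of reach is approached as far as the arm can. A call with a gripper value outside its range is refused whole. The fingers move at their own pace and stop on an object; FORCE is the grip in N (left out, the last holds). Time passes only in rows, so rows that repeat a pose let the fingers close. It gives the time, the measured TCP pose, the force, the opening and the grip force at its end, in the units of the state.
- env.observe(): the state, without advancing time (a new reading comes with each control period).
- env.camera(name): name is "side" or "top"; returns (picture, depth): 420x560x3 uint8, red, green, blue; 420x560 float32, m along the optical axis (not along the pixel's ray), 0 where there is no reading.
- env.calibration(name): a dict with "fx", "fy", "cx", "cy" (pixels), "origin" and "attitude" of the camera in the world. Camera axes: x right, y up, looking along -z (the intrinsics and any distortion apply to the point x, -y, -z); pixel columns grow to the right and rows downward; lengths in m; the calibration is good to about 2 mm. A picture is of the moment at which its call begins. calibration takes no time and is no camera call.
- env.hand_in(): hands the job in; it is judged then, once.
Trained networks look in the newest picture that a camera, given by its name, has taken for a name from the list of things; names that differ only in an ending like _2 or _b are one class to them, and where a whole thing is asked for, a point or a joint stands for the part that bears it (a point fixed in the world has none). Each returns a list of dicts, best first, with "p" (0 to 1); they miss things now and then, are a little off and sometimes report something else, mostly with a low value. They report only what shows in the picture. A call takes as long as a camera call.
- env.find_in(label, camera): "at" ([column, row] in pixels, amid what is visible of it).
- env.tip_of(label, camera): "at" ([column, row] in pixels: a listed point, or the origin of a listed thing).
The state is a dict: "clock": time; "joint_pos": joint angles; "joint_vel": joint speeds; "tau": joint torques, N m; "tcp_pos": TCP position; "eef_rot": TCP orientation; "force": force on the tool from outside, world axes, zero at the start; "ft_torque": the same for the moment, N m; "finger_gap": finger opening in m; "finger_force": force on a finger pad.
Only numpy, scipy, OpenCV 4.12 (cv2) and the standard library are available. Lean on these libraries where they do the work, as an engineer would, in place of code of your own. Each camera call takes 0.05 s, during which the arm holds its last target. There are 200 camera calls.

## Working session

There is one attempt and no reset: what is moved stays moved. The work goes in short steps, Python scripts to look and compute and a shell command to move; the robot and the scene stay as the last step left them, time stands still between calls to the robot, and variables do not carry over. Pictures are saved under pics/ and viewed, at most 10 in all, crops included, and the job is handed in when it is done.

```bash
mkdir -p pics
cat > h.py <<'E'
import numpy as np, cv2
from rig import env
def shot(n,f=None):
    p,d=env.camera(n)
    if f: cv2.imwrite('pics/'+f,p[:,:,::-1])
    return p,d
def ray(n,uv):
    c=env.calibration(n); 
    v=np.array([(uv[0]-c['cx'])/c['fx'],-(uv[1]-c['cy'])/c['fy'],-1.])
    return np.array(c['origin']),np.array(c['attitude'])@v
def atz(n,uv,z):
    o,v=ray(n,uv); return o+v*(z-o[2])/v[2]
def cloud(n,d):
    c=env.calibration(n); r,q=np.indices(d.shape)
    v=np.stack([(q-c['cx'])/c['fx'],-(r-c['cy'])/c['fy'],-np.ones(d.shape)],-1)*d[...,None]
    return v@np.array(c['attitude']).T+np.array(c['origin'])
E
python3 - <<'E'
from h import *
for n in('top','side'):
    shot(n,n+'1.png'); c=env.calibration(n); print({k:np.round(v,3).tolist() for k,v in c.items()})
    for l in('pack_mid','ridge','treadle_pad','pack'):
        print(n,l,[(np.round(r['at']).tolist(),round(r['p'],2)) for r in env.tip_of(l,n)[:2]])
o=env.observe();print(o['tcp_pos'],o['eef_rot'],o['force'])
E
```

```text
{'fx': 469.659, 'fy': 469.659, 'cx': 284.525, 'cy': 213.856, 'origin': [0.339, -0.028, 1.286], 'attitude': [[0.004, 0.991, -0.136], [-1.0, 0.006, 0.013], [0.014, 0.136, 0.991]]}
top pack_mid [([206.0, 224.0], 0.63)]
top ridge [([318.0, 219.0], 0.9), ([305.0, 155.0], 0.42)]
top treadle_pad [([366.0, 232.0], 0.9)]
top pack [([206.0, 225.0], 0.65), ([132.0, 262.0], 0.29)]
{'fx': 407.837, 'fy': 407.837, 'cx': 282.002, 'cy': 199.338, 'origin': [0.567, -1.014, 0.647], 'attitude': [[0.999, -0.03, 0.028], [0.04, 0.518, -0.855], [0.011, 0.855, 0.519]]}
side pack_mid [([267.0, 173.0], 0.72)]
side ridge [([265.0, 225.0], 0.87)]
side treadle_pad [([245.0, 256.0], 0.86), ([244.0, 152.0], 0.2)]
side pack [([269.0, 178.0], 0.65)]
[0.24016934 0.54982386 0.40466549] [[-9.16404086e-01  4.00254358e-01 -2.45660681e-05]
 [ 4.00254358e-01  9.16404082e-01 -8.31584388e-05]
 [-1.07720824e-05 -8.60394089e-05 -9.99999996e-01]] [-1.0399733   0.03189187  0.1687931 ]
```

View pics/top1.png

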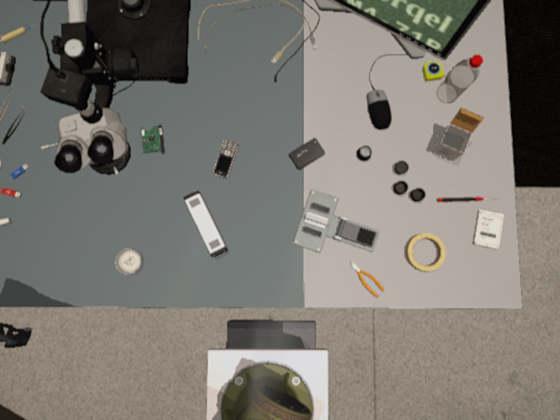

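View pics/side1.png

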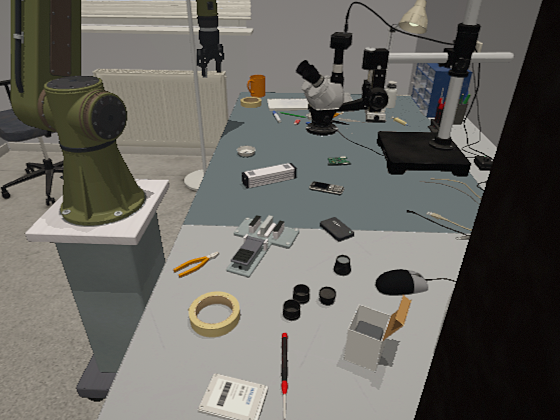

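The top view shows the pack centred near (206,224), ends about (191,196) and (221,254). The stand's ridge is at about (318,219) and the treadle pad at about (358,234). The side view shows the same layout, and the bench is clear around both.

Run:
```python
from h import *
p,d=shot('top'); P=cloud('top',d); cv2.imwrite('pics/c.png',np.hstack([cv2.resize(p[180:270,170:240],None,fx=5,fy=5,interpolation=3),cv2.resize(p[180:270,285:385],None,fx=4.4,fy=5,interpolation=3)])[:,:,::-1])
def rect(name,box,z0,z1):
    u0,v0,u1,v1=box; Q=P[v0:v1,u0:u1].reshape(-1,3); m=(Q[:,2]>z0)&(Q[:,2]<z1); Q=Q[m]
    r=cv2.minAreaRect((Q[:,:2]*1000).astype(np.float32)); print(name,len(Q),r,np.median(Q[:,2]),cv2.boxPoints(r).round().tolist())
rect('pack',(170,180,240,270),.03,.05)
rect('stand',(285,180,385,270),.004,.05)
rect('stand_hi',(285,180,338,270),.032,.05)
rect('pad',(335,205,390,260),.024,.05)
print('bench',np.median(P[280:290,200:250,2]))
for n,l,z in(('top','pack_mid',.04),('top','ridge',.04),('top','treadle_pad',.033),('side','ridge',.04),('side','treadle_pad',.033),('side','pack_mid',.02)):
    if n=='side' and l=='ridge': shot('side')
    r=env.tip_of(l,n)
    if r: print(n,l,r[0]['at'],atz(n,r[0]['at'],z).round(4))
```

```text
pack 1124 ((485.3533935546875, 169.2100067138672), (179.91407775878906, 44.8968505859375), 26.97032928466797) 0.04062044801263931 [[395.0, 148.0], [415.0, 108.0], [576.0, 190.0], [555.0, 230.0]]
stand 3648 ((488.1484069824219, -184.56300354003906), (246.9195098876953, 276.28118896484375), 0.24356676638126373) 0.011180974744018468 [[364.0, -47.0], [365.0, -323.0], [612.0, -322.0], [611.0, -46.0]]
stand_hi 315 ((492.46575927734375, -148.037841796875), (98.36116027832031, 82.23896789550781), 71.47715759277344) 0.03825449976861561 [[438.0, -182.0], [516.0, -208.0], [547.0, -114.0], [469.0, -88.0]]
pad 662 ((462.09222412109375, -237.5979766845703), (104.0910415649414, 65.05203247070312), 72.53779602050781) 0.03276638719179403 [[415.0, -277.0], [478.0, -297.0], [509.0, -198.0], [447.0, -178.0]]
bench 0.0006774575769660229
top pack_mid [202.5, 225.7] [0.4771 0.1736 0.04  ]
top ridge [315.8, 218.1] [ 0.4993 -0.1283  0.04  ]
top treadle_pad [366.5, 234.4] [ 0.4569 -0.2648  0.033 ]
side ridge [265.7, 222.9] [ 0.4958 -0.1349  0.04  ]
side treadle_pad [243.8, 256.6] [ 0.4538 -0.267   0.033 ]
side pack_mid [270.0, 173.9] [0.4866 0.179  0.02  ]
```

View pics/c.png

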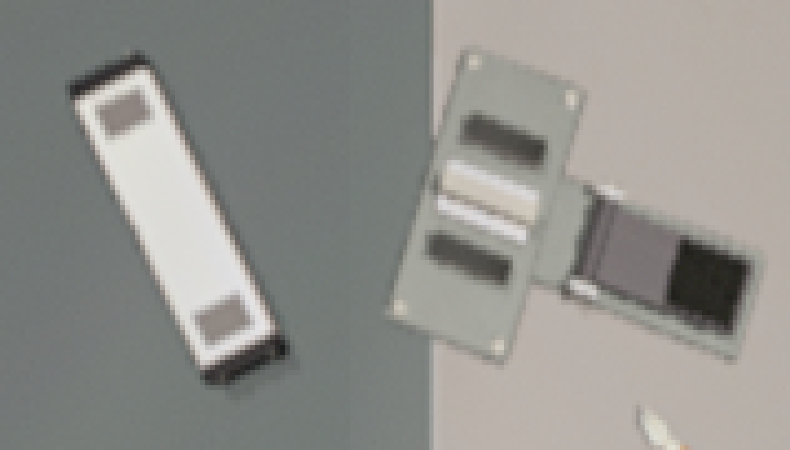

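The crop shows the stand's two dark posts either side of the bright ridge, with the treadle pad lower right. The pack is whole and clear.

```bash
cat >> h.py <<'E'
def goal(x,y,z,deg):
    "row to reach TCP (x,y,z) with tool y at deg (world), pointing down, from now"
    from scipy.spatial.transform import Rotation as R
    o=env.observe(); M=np.array(o['eef_rot']); a=np.radians(deg)
    Y=np.array([np.cos(a),np.sin(a),0]); Z=np.array([0,0,-1.]); G=np.stack([np.cross(Y,Z),Y,Z],1)
    print('row',R.from_matrix(M.T@G).as_rotvec().round(4),(M.T@(np.array([x,y,z])-o['tcp_pos'])).round(4),'clk',o['clock'])
E
python3 - <<'E'
from h import *
p,d=shot('top'); P=cloud('top',d)[175:275,285:390].reshape(-1,3); g=p[175:275,285:390].reshape(-1,3)
from scipy.optimize import minimize
a=np.radians(-17.5); X=np.array([np.cos(a),np.sin(a)]); Y=np.array([-X[1],X[0]])
q=P[:,:2]-[.4975,-.1315]; s=np.c_[q@X,q@Y]*1000
h=P[:,2]
m=(h>.03)&(s[:,1]>-24)&(s[:,1]<25)
print(np.histogram(s[m,0],bins=np.arange(-60,61,4)))
m2=(h>.034)&(abs(s[:,1])<45)&(abs(s[:,0])<12); print('ridge y',np.percentile(s[m2,1],[1,50,99]),s[m2,0].mean())
b=(h>.005)&(h<.02)&(s[:,1]>-38)
r=cv2.minAreaRect(s[b].astype(np.float32)); print('base',r)
pd=(h>.027)&(s[:,1]<-115); print('pad',s[pd].mean(0),np.percentile(s[pd],[1,99],axis=0))
goal(.485,.169,.30,117)
E
```

```text
(array([ 0,  0,  0,  0,  6, 29, 27, 24,  7,  0,  0,  0,  0, 22, 26, 27, 18,
        0,  0,  0,  0,  9, 29, 28, 23,  9,  0,  0,  0,  0]), array([-60, -56, -52, -48, -44, -40, -36, -32, -28, -24, -20, -16, -12,
        -8,  -4,   0,   4,   8,  12,  16,  20,  24,  28,  32,  36,  40,
        44,  48,  52,  56,  60]))
ridge y [-26.83326913   1.38001821  31.83009169] -0.14080537592035403
base ((-13.028274536132812, 9.345008850097656), (273.53302001953125, 144.54380798339844), 17.743701934814453)
pad [  -3.64985203 -138.9295708 ] [[ -24.97284879 -162.73111595]
 [  18.52011183 -115.51107405]]
row [ 0.      0.     -0.8831] [-0.3768 -0.251   0.1047] clk 0.95
```

```bash
R='x'; python3 -m pendant '[[0,0,-0.883,-0.377,-0.251,0.105,0.085],[0,0,-0.883,-0.377,-0.251,0.105,0.085],[0,0,-0.883,-0.377,-0.251,0.105,0.085],[0,0,-0.883,-0.377,-0.251,0.105,0.085],[0,0,-0.883,-0.377,-0.251,0.105,0.085],[0,0,-0.883,-0.377,-0.251,0.105,0.085],[0,0,-0.883,-0.377,-0.251,0.105,0.085],[0,0,-0.883,-0.377,-0.251,0.105,0.085],[0,0,-0.883,-0.377,-0.251,0.105,0.085],[0,0,-0.883,-0.377,-0.251,0.105,0.085],[0,0,-0.883,-0.377,-0.251,0.105,0.085],[0,0,-0.883,-0.377,-0.251,0.105,0.085],[0,0,-0.883,-0.377,-0.251,0.105,0.085],[0,0,-0.883,-0.377,-0.251,0.105,0.085],[0,0,-0.883,-0.377,-0.251,0.105,0.085],[0,0,-0.883,-0.377,-0.251,0.105,0.085]]'
python3 - <<'E'
from h import *
o=env.observe(); print(o['tcp_pos'],o['force'],o['ft_torque'],o['clock'])
goal(.485,.169,.178,117)
shot('side','s2.png')
E
```

```text
clock: 2.55
tcp_pos: [0.4849, 0.1696, 0.2999]
eef_rot: [[-0.89, -0.455, 0.0], [-0.455, 0.89, 0.0], [-0.0, -0.0, -1.0]]
force: [0.7, -0.3, -0.2]
finger_gap: 0.0851
finger_force: 0.0
[0.4848708  0.16964841 0.29993042] [ 0.6815759  -0.33858294 -0.20609404] [ 0.01883736 -0.07699203 -0.00122266] 2.55
row [-0.      0.0003  0.0014] [ 0.0002 -0.0006  0.1219] clk 2.55
```

```bash
python3 -m pendant '[[0,0,0,0,0,0.04,0.085],[0,0,0,0,0,0.08,0.085],[0,0,0,0,0,0.11,0.085],[0,0,0,0,0,0.122,0.085],[0,0,0,0,0,0.122,0.085],[0,0,0,0,0,0.122,0.03],[0,0,0,0,0,0.122,0.03],[0,0,0,0,0,0.122,0.03],[0,0,0,0,0,0.122,0.03],[0,0,0,0,0,0.122,0.03],[0,0,0,0,0,0.122,0.03],[0,0,0,0,0,0.122,0.03]]' 100
python3 -c "
from h import *
shot('side','s3.png')"
```

```text
clock: 3.8
tcp_pos: [0.4861, 0.1696, 0.1797]
eef_rot: [[-0.891, -0.454, 0.003], [-0.454, 0.891, 0.002], [-0.004, 0.001, -1.0]]
force: [-1.3, 1.5, 7.2]
finger_gap: 0.0428
finger_force: 102.9
```

View pics/s3.png

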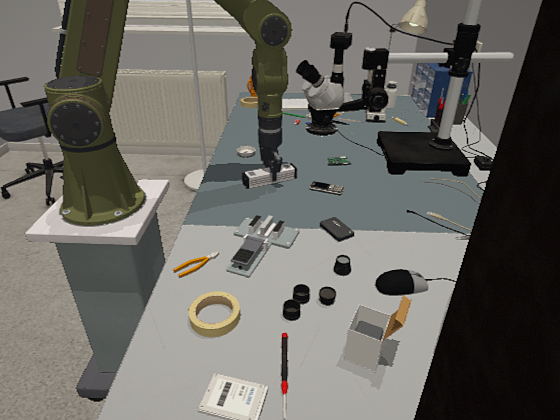

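The side view shows the gripper astride the pack's middle at (270,175), closed on it. I'll lift it and read the wrist.

```bash
python3 -m pendant '[[0,0,0,0,0,-0.01,0.03],[0,0,0,0,0,-0.03,0.03],[0,0,0,0,0,-0.06,0.03],[0,0,0,0,0,-0.09,0.03],[0,0,0,0,0,-0.12,0.03],[0,0,0,0,0,-0.122,0.03],[0,0,0,0,0,-0.122,0.03],[0,0,0,0,0,-0.122,0.03],[0,0,0,0,0,-0.122,0.03]]'
python3 - <<'E'
from h import *
for i in range(3):
    p,d=shot('side','s4_%d.png'%i); o=env.observe(); M=np.array(o['eef_rot']); print(o['force'].round(2),o['ft_torque'].round(3),(M.T@o['ft_torque']).round(3),o['tcp_pos'].round(4),o['clock'])
cv2.imwrite('pics/s4c.png',cv2.resize(p[110:210,210:330],None,fx=5,fy=5,interpolation=3)[:,:,::-1])
E
```

```text
clock: 4.75
tcp_pos: [0.4842, 0.1686, 0.2978]
eef_rot: [[-0.891, -0.454, -0.003], [-0.454, 0.891, -0.001], [0.004, 0.0, -1.0]]
force: [-0.2, 0.6, -6.1]
finger_gap: 0.0427
finger_force: 102.6
[ 0.52  0.1  -5.43] [-0.103  0.195  0.014] [ 0.004  0.22  -0.014] [0.4844 0.1686 0.298 ] 4.8
[-0.23 -0.   -6.71] [-0.09   0.185  0.028] [-0.004  0.206 -0.028] [0.4845 0.1687 0.2982] 4.85
[-0.02 -0.5  -5.2 ] [-0.089  0.165  0.029] [ 0.004  0.187 -0.028] [0.4847 0.1688 0.2985] 4.9
```

View pics/s4c.png

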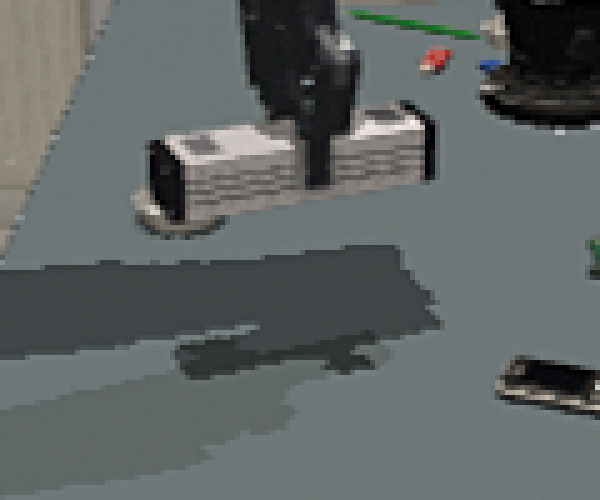

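```bash
python3 -c "
from h import *
goal(.462,-.118,.27,71.5)"
```

```text
row [-7.000e-04 -2.200e-03  7.941e-01] [ 0.1503 -0.2452  0.0288] clk 4.9
```

```bash
python3 -m pendant '[[0,0,0.08,0.015,-0.025,0.003,0.03],[0,0,0.18,0.035,-0.058,0.007,0.03],[0,0,0.28,0.055,-0.09,0.011,0.03],[0,0,0.38,0.075,-0.122,0.015,0.03],[0,0,0.48,0.095,-0.154,0.019,0.03],[0,0,0.58,0.115,-0.187,0.023,0.03],[0,0,0.67,0.13,-0.212,0.026,0.03],[0,0,0.75,0.142,-0.232,0.028,0.03],[0,0,0.794,0.15,-0.245,0.029,0.03],[0,0,0.794,0.15,-0.245,0.029,0.03],[0,0,0.794,0.15,-0.245,0.029,0.03],[0,0,0.794,0.15,-0.245,0.029,0.03],[0,0,0.794,0.15,-0.245,0.029,0.03],[0,0,0.794,0.15,-0.245,0.029,0.03]]'
python3 - <<'E'
from h import *
F=[];T=[]
for i in range(20):
    p,d=shot('top' if i%2 else 'side'); 
    if i%2==0: ps,ds=p,d
    o=env.observe(); M=np.array(o['eef_rot']);F.append(o['force']);T.append(M.T@o['ft_torque'])
F=np.array(F);T=np.array(T);print(F.mean(0),F.std(0),T.mean(0),T.std(0),M.round(4).tolist(),o['tcp_pos'],o['clock'])
cv2.imwrite('pics/s5c.png',cv2.resize(ps[130:290,190:350],None,fx=3.7,fy=3.7,interpolation=3)[:,:,::-1])
P=cloud('top',d)[150:290,230:400].reshape(-1,3)
m=(P[:,2]>.05)&(P[:,2]<.17);Q=P[m]; print(len(Q))
c,s=M[:2,0],M[:2,1]
q=(Q[:,:2]-o['tcp_pos'][:2])@np.c_[c,s]; 
t=(Q[:,2]>.10); qq=q[t]; print('along',np.percentile(qq[:,0],[1,50,99]),np.percentile(qq[:,1],[2,98]))
A=np.c_[qq[:,0],np.ones(len(qq))]; k=(abs(qq[:,1])<.024)&(abs(qq[:,0])>.02);print('slope',np.polyfit(qq[k,0],Q[t][k,2],1),cv2.minAreaRect((Q[t][:,:2]*1000).astype(np.float32)))
E
```

```text
clock: 6.3
tcp_pos: [0.4628, -0.1168, 0.2707]
eef_rot: [[-0.949, 0.316, 0.0], [0.316, 0.949, 0.0], [0.0, 0.0, -1.0]]
force: [-0.9, -0.1, -5.9]
finger_gap: 0.0428
finger_force: 103.4
[ 0.04719324 -0.10328667 -5.41339336] [0.45991204 0.53255485 0.68071425] [-0.00640635  0.20803057 -0.00965743] [0.02876945 0.02556451 0.02912815] [[-0.9483, 0.3173, -0.0], [0.3173, 0.9483, -0.0], [0.0, -0.0, -1.0]] [ 0.46274002 -0.11748085  0.2706882 ] 7.3
14
along [-0.00050884  0.00853196  0.01074539] [0.04268386 0.05312471]Traceback (most recent call last):
  File "<stdin>", line 14, in <module>
    raise TypeError("expected non-empty vector for x")
TypeError: expected non-empty vector for x
```

View pics/s5c.png

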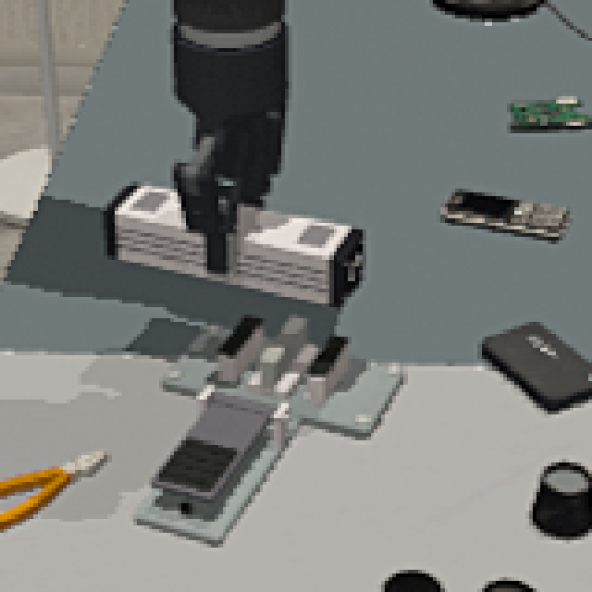

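The pack hangs level with the socket end toward stand +x, above the ridge. The moment puts its CoG about 36 mm toward that end. I'll lower it now.

```bash
python3 -m pendant '[[0,0,0,-0.0015,0,0.015,0.03],[0,0,0,-0.0015,0,0.03,0.03],[0,0,0,-0.0015,0,0.04,0.03],[0,0,0,-0.0015,0,0.044,0.03],[0,0,0,-0.0015,0,0.047,0.03],[0,0,0,-0.0015,0,0.049,0.03],[0,0,0,-0.0015,0,0.05,0.03],[0,0,0,-0.0015,0,0.05,0.03],[0,0,0,-0.0015,0,0.05,0.03]]'
python3 - <<'E'
from h import *
for i in range(6):
    p,d=shot('side'); o=env.observe(); print(o['force'].round(2),(np.array(o['eef_rot']).T@o['ft_torque']).round(3),o['tcp_pos'].round(4))
print(o['clock'])
E
```

```text
clock: 8.2
tcp_pos: [0.4643, -0.118, 0.221]
eef_rot: [[-0.948, 0.317, 0.001], [0.317, 0.948, -0.0], [-0.001, 0.0, -1.0]]
force: [-0.1, 0.5, -5.3]
finger_gap: 0.0422
finger_force: 103.5
[ 0.09  0.36 -6.  ] [0.018 0.219 0.053] [ 0.4643 -0.118   0.221 ]
[-0.29  0.75 -5.59] [0.003 0.222 0.019] [ 0.4643 -0.118   0.221 ]
[-0.05 -0.14 -5.33] [-0.033  0.183  0.031] [ 0.4643 -0.118   0.2209]
[-0.63  0.05 -5.34] [ 0.053  0.224 -0.044] [ 0.4642 -0.1179  0.2209]
[-0.31 -1.66 -5.73] [-0.002  0.257 -0.007] [ 0.4642 -0.118   0.2208]
[-0.07 -0.65 -5.68] [0.021 0.19  0.031] [ 0.4642 -0.118   0.2208]
8.5
```

Not touching yet; creep down.

```bash
python3 -m pendant '[[0,0,0,0,0,0.001,0.03],[0,0,0,0,0,0.001,0.03],[0,0,0,0,0,0.001,0.03]]' | grep -E 'force|tcp'; python3 -m pendant '[[0,0,0,0,0,0.001,0.03],[0,0,0,0,0,0.001,0.03],[0,0,0,0,0,0.001,0.03]]'| grep -E 'force|tcp'
```

```text
tcp_pos: [0.4643, -0.118, 0.2198]
force: [-0.5, -0.8, -2.9]
finger_force: 103.9
tcp_pos: [0.4641, -0.1179, 0.2197]
force: [-4.6, 1.9, 8.6]
finger_force: 105.4
```

```bash
python3 -m pendant '[[0,0,0,0,0,-0.0005,0.03],[0,0,0,0,0,-0.0005,0.03],[0,0,0,0,0,-0.0005,0.03],[0,0,0,0,0,-0.0005,0.03]]' 20 | grep -E 'force|tcp|gap'; python3 -m pendant '[[0,0,0,0,0,0,0.05],[0,0,0,0,0,0,0.056],[0,0,0,0,0,0,0.06],[0,0,0,0,0,0,0.06],[0,0,0,0,0,0,0.06],[0,0,0,0,0,0,0.06],[0,0,0,0,0,0,0.06]]'
python3 - <<'E'
from h import *
T=[]
for i in range(8):
    p,d=shot('side'); o=env.observe();T.append(np.r_[o['force'],np.array(o['eef_rot']).T@o['ft_torque']])
print(np.mean(T,0).round(3))
cv2.imwrite('pics/s6c.png',cv2.resize(p[170:290,190:340],None,fx=5,fy=5,interpolation=3)[:,:,::-1])
E
```

```text
tcp_pos: [0.4642, -0.1179, 0.2197]
force: [-3.2, 0.8, 6.8]
finger_gap: 0.0431
finger_force: 104.5
clock: 10.2
tcp_pos: [0.4642, -0.1179, 0.2192]
eef_rot: [[-0.948, 0.317, 0.0], [0.317, 0.948, -0.0], [-0.0, -0.0, -1.0]]
force: [-0.5, -0.3, -0.2]
finger_gap: 0.0602
finger_force: 0.0
[-0.071  0.103 -0.361 -0.003  0.005 -0.003]
```

View pics/s6c.png

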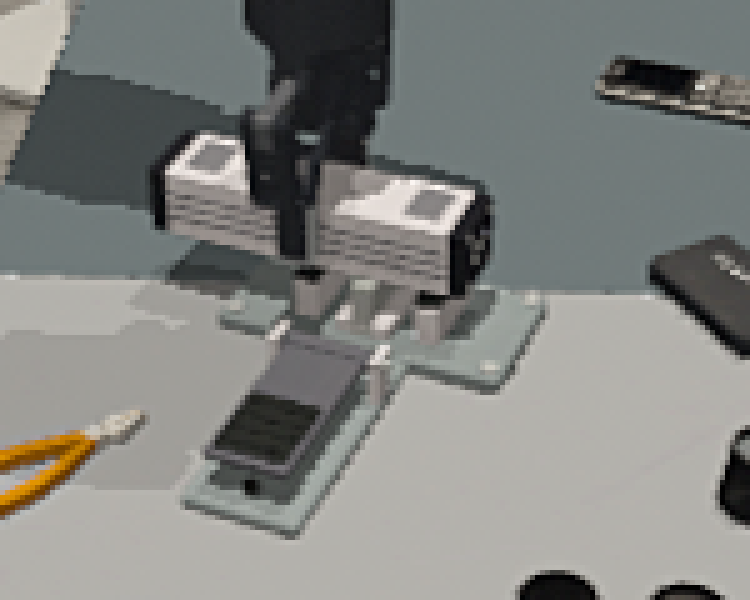

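The pack lies on the ridge and looks level, with small gaps over both posts. I'll retreat upward and measure the tilt by depth.

```bash
python3 -m pendant '[[0,0,0,0,0,0,0.07],[0,0,0,0,0,0,0.07],[0,0,0,0,0,-0.02,0.07],[0,0,0,0,0,-0.05,0.07],[0,0,0,0,0,-0.09,0.07],[0,0,0,0,0,-0.13,0.07],[0,0,0,0.03,0.05,-0.14,0.07],[0,0,0,0.06,0.09,-0.14,0.07],[0,0,0,0.09,0.13,-0.14,0.07],[0,0,0,0.11,0.17,-0.14,0.07],[0,0,0,0.11,0.2,-0.14,0.07],[0,0,0,0.11,0.22,-0.14,0.07],[0,0,0,0.11,0.22,-0.14,0.07]]'
cat >> h.py <<'E'
def pack():
    p,d=shot('top'); P=cloud('top',d)[165:290,250:360].reshape(-1,3)
    Q=P[(P[:,2]>.058)&(P[:,2]<.11)]
    r=cv2.minAreaRect((Q[:,:2]*1000).astype(np.float32))
    a=np.radians(-18.5);X=np.array([np.cos(a),np.sin(a)]);Y=np.array([-X[1],X[0]]);q=(Q[:,:2]-[.498,-.130])@np.c_[X,Y]
    k=abs(q[:,1])<.03
    print(len(Q),r,'slope',np.polyfit(q[k,0],Q[k,2],1),'ext',np.percentile(q,[1,99],axis=0).round(4).tolist(),env.observe()['clock'])
    return p
E
python3 - <<'E'
from h import *
p=pack();p=pack()
p,d=shot('side');cv2.imwrite('pics/s7c.png',cv2.resize(p[170:290,190:340],None,fx=5,fy=5,interpolation=3)[:,:,::-1])
E
```

```text
clock: 11.9
tcp_pos: [0.4301, 0.1276, 0.3594]
eef_rot: [[-0.95, 0.314, 0.001], [0.314, 0.95, 0.001], [-0.001, 0.001, -1.0]]
force: [0.1, -0.5, 0.0]
finger_gap: 0.07
finger_force: 0.0
1193 ((464.6668395996094, -118.25224304199219), (44.32145690917969, 180.68746948242188), 71.38264465332031) slope [0.00031416 0.08093746] ext [[-0.1246, -0.021], [0.0522, 0.0225]] 11.95
1191 ((464.6669616699219, -118.3211669921875), (44.18711853027344, 180.6963348388672), 71.5112075805664) slope [-0.00124529  0.0809011 ] ext [[-0.1247, -0.0208], [0.0527, 0.0225]] 12.0
```

View pics/s7c.png

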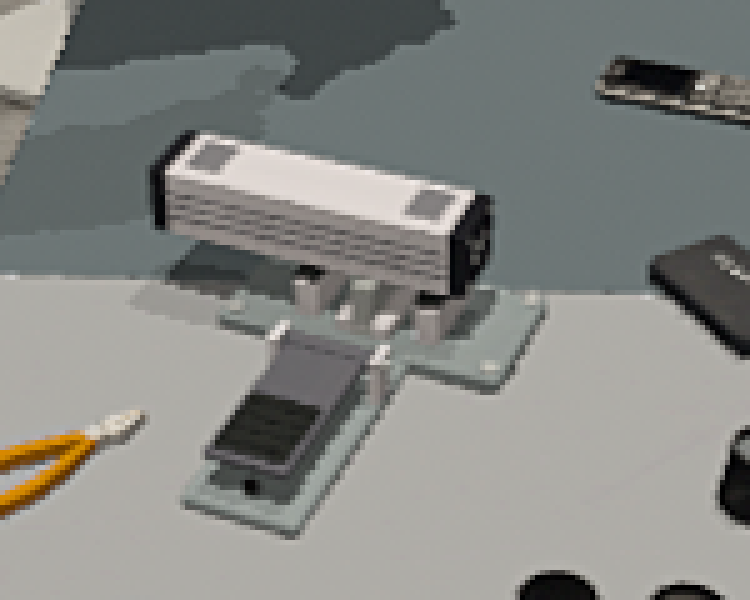

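Measured slope is about 0 rad, so the pack is balanced. Next is the treadle, with the fingers shut.

```bash
python3 -c "
from h import *
goal(.453,-.263,.25,71.5)"
```

```text
row [-0.0009 -0.0005 -0.0001] [-0.1457 -0.3603  0.1092] clk 12.05
```

```bash
python3 -m pendant '[[0,0,0,-0.012,-0.03,0,0],[0,0,0,-0.028,-0.07,0,0],[0,0,0,-0.044,-0.11,0,0],[0,0,0,-0.06,-0.15,0,0],[0,0,0,-0.077,-0.19,0,0],[0,0,0,-0.094,-0.23,0,0],[0,0,0,-0.11,-0.27,0,0],[0,0,0,-0.126,-0.31,0,0],[0,0,0,-0.14,-0.345,0,0],[0,0,0,-0.146,-0.36,0,0],[0,0,0,-0.146,-0.36,0.03,0],[0,0,0,-0.146,-0.36,0.06,0],[0,0,0,-0.146,-0.36,0.09,0],[0,0,0,-0.146,-0.36,0.109,0],[0,0,0,-0.146,-0.36,0.109,0],[0,0,0,-0.146,-0.36,0.109,0],[0,0,0,-0.146,-0.36,0.109,0]]'
python3 - <<'E'
from h import *
p,d=shot('side');cv2.imwrite('pics/s8c.png',cv2.resize(p[170:290,190:340],None,fx=5,fy=5,interpolation=3)[:,:,::-1])
goal(.453,-.263,.212,71.5)
E
```

```text
clock: 13.75
tcp_pos: [0.4543, -0.2626, 0.2516]
eef_rot: [[-0.948, 0.317, 0.002], [0.317, 0.948, -0.001], [-0.002, -0.0, -1.0]]
force: [0.1, -0.9, -0.1]
finger_gap: 0.0003
finger_force: 0.0
row [-0.0004  0.0024 -0.0001] [ 0.0013 -0.0009  0.0397] clk 13.8
```

View pics/s8c.png

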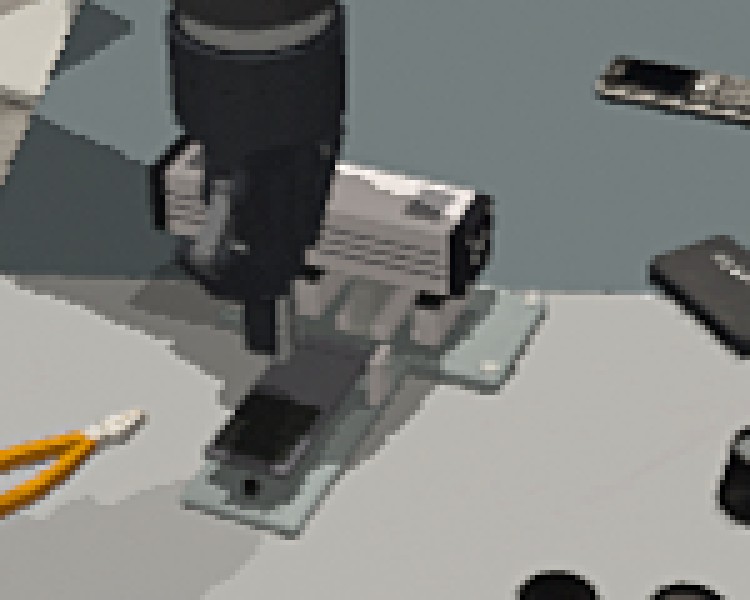

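The fingertips (crop about (265,350)) hang about 45 mm above the pad (265,425), and the pack is still level. I'll press down in steps, watching the force.

```bash
python3 -m pendant '[[0,0,0,0.001,-0.001,0.015,0],[0,0,0,0.001,-0.001,0.03,0],[0,0,0,0.001,-0.001,0.038,0],[0,0,0,0.001,-0.001,0.043,0],[0,0,0,0.001,-0.001,0.047,0],[0,0,0,0.001,-0.001,0.05,0],[0,0,0,0.001,-0.001,0.05,0],[0,0,0,0.001,-0.001,0.05,0]]' | grep -E 'tcp|^force'; python3 -m pendant '[[0,0,0,0,0,0.002,0],[0,0,0,0,0,0.004,0],[0,0,0,0,0,0.004,0],[0,0,0,0,0,0.004,0]]' | grep -E 'tcp|^force'
```

```text
tcp_pos: [0.4528, -0.263, 0.2007]
force: [-0.8, 0.2, 3.8]
tcp_pos: [0.4529, -0.2628, 0.1963]
force: [-1.6, 0.4, 5.7]
```

```bash
for i in 1 2; do python3 -m pendant '[[0,0,0,0,0,0.001,0],[0,0,0,0,0,0.001,0],[0,0,0,0,0,0.001,0]]' | grep -E 'tcp|^force'; done
```

```text
tcp_pos: [0.4529, -0.2628, 0.1954]
force: [-0.5, 0.2, 4.9]
tcp_pos: [0.4529, -0.2628, 0.195]
force: [-2.7, 2.1, 12.1]
```

The force jumped to 12 N with no further travel, so the treadle is at its stop. One slight extra push, then release.

```bash
python3 -m pendant '[[0,0,0,0,0,0.0007,0],[0,0,0,0,0,0.0007,0],[0,0,0,0,0,0.0007,0]]' | grep -E 'tcp|^force'; python3 -m pendant '[[0,0,0,0,0,-0.003,0],[0,0,0,0,0,-0.006,0],[0,0,0,0,0,-0.009,0],[0,0,0,0,0,-0.012,0],[0,0,0,0,0,-0.016,0],[0,0,0,0,0,-0.03,0],[0,0,0,0,0,-0.06,0],[0,0,0,0,0,-0.1,0],[0,0,0,0,0,-0.14,0],[0,0,0,0.03,0.05,-0.16,0],[0,0,0,0.06,0.1,-0.16,0],[0,0,0,0.08,0.145,-0.16,0],[0,0,0,0.1,0.19,-0.16,0],[0,0,0,0.12,0.235,-0.16,0],[0,0,0,0.135,0.28,-0.16,0],[0,0,0,0.145,0.32,-0.16,0],[0,0,0,0.145,0.36,-0.16,0],[0,0,0,0.145,0.36,-0.16,0],[0,0,0,0.145,0.36,-0.16,0]]'
python3 - <<'E'
from h import *
pack()
p,d=shot('top');P=cloud('top',d)[175:275,330:390].reshape(-1,3);a=np.radians(-18.5);X=np.array([np.cos(a),np.sin(a)]);Y=np.array([-X[1],X[0]]);q=(P[:,:2]-[.498,-.130])@np.c_[X,Y]
k=(abs(q[:,0])<.015)&(abs(q[:,1]+.14)<.018);print('pad z',np.median(P[k,2]))
p,d=shot('side');cv2.imwrite('pics/s9c.png',cv2.resize(p[170:290,190:340],None,fx=5,fy=5,interpolation=3)[:,:,::-1])
E
```

```text
tcp_pos: [0.4529, -0.2628, 0.1948]
force: [-4.0, 2.7, 17.4]
clock: 17.8
tcp_pos: [0.4289, 0.1254, 0.3531]
eef_rot: [[-0.949, 0.315, -0.001], [0.315, 0.949, -0.001], [0.001, -0.001, -1.0]]
force: [-0.1, -0.8, 0.9]
finger_gap: -0.0002
finger_force: 0.0
1186 ((464.40216064453125, -118.25151062011719), (44.25204086303711, 180.19322204589844), 71.5905532836914) slope [-0.0039461   0.08078973] ext [[-0.1245, -0.0208], [0.0521, 0.0225]] 17.85
pad z 0.034393692868829984
```

View pics/s9c.png

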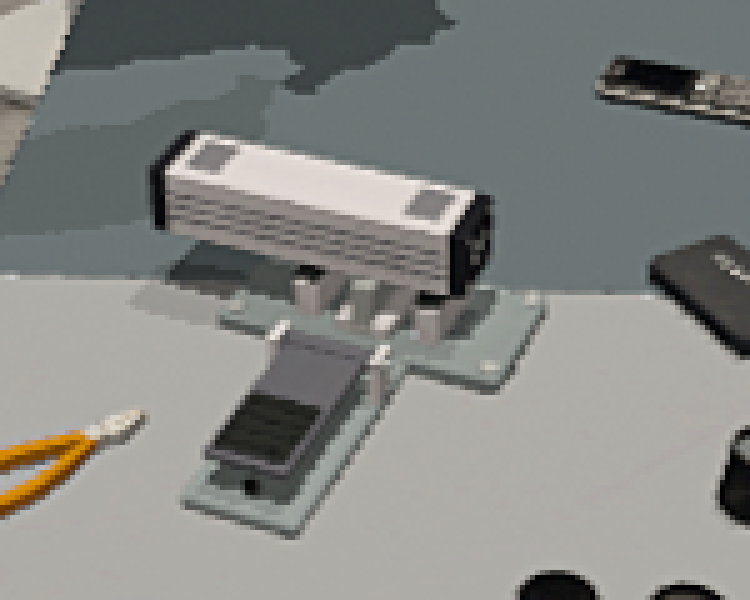

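The pack is level and unmoved, the treadle is back up (pad z about 0.034), and the robot is clear. Handing in.

```bash
python3 -c "
from rig import env
print(env.hand_in())"
```

```text
the job is handed in; nothing more can be done
None
```

The pack balances level on the ridge by itself, the treadle was pressed to its stop and has sprung back up, and the job was handed in at about 18 s.

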